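Tip a turning blank into the crate with the tipper's spring stick

ROBOT

A 7-joint arm with a two-finger parallel gripper is mounted at the origin on the work surface. World frame = base frame: x ahead of the robot, y to its left, z up, the work surface at z = 0. Lengths are in m, angles in rad, forces in N, time in s.
With the tool pointing down it reaches from about 0.425 to 0.925 m from the base axis. Payload 6.8 kg.
Tool frame: the origin (TCP) lies midway between the tips of the shut fingers; the grasp point (between the pads) lies 19 mm behind it; z points along the fingers, y is the direction in which the jaws open and shut (so a half turn about z gives the same grasp; the last joint's range is limited). The gripper opens to 85 mm and grips with 20 to 120 N. Pads are 22 mm wide; open, the fingers measure 114 mm over their backs; the gripper's body (76 mm by 85 mm) begins 54 mm behind the grasp point. The pads swing forward as they close: fully open they stand 13 mm farther back than shut.
Start: joints at [1.056, 0.477, 0.022, 1.555, -0.011, 1.109, -0.083], TCP at [0.267, -0.62, 0.231] pointing down, gripper open.
Joint ranges: [-2.96, 2.96], [-0.34, 2.1], [-1.41, 1.46], [0.24, 2.44], [-1.37, 4.51], [0.17, 1.92], [-2.96, 2.96]. Speed limits (rad/s): [2.39, 2.39, 3.14, 3.14, 3.14, 3.14, 3.14].

INTERFACE

Orientations are given as a rotation vector (axis times angle).
In Python, from bench import r gives the robot as it stands. The module is installed in compiled form; this text tells all that it offers.
- The arm moves only by the tool apply_moves, never from a script. Its argument "plan" is a list that holds one entry, the list of rows, each a list of 7 numbers: the turn, a rotation vector about the tool's x, y, z scaled (see below), then the shift along the tool's x, y, z scaled (see below), then the closure, from -1 (fully open) to 1 (shut). In form: [[[wx, wy, wz, tx, ty, tz, grip], ...]]. A call has 1 to 12 rows; each row is the pose to reach, as a shift and turn from the pose commanded when the call began, along the tool's axes at that moment, turning the shorter way round; what a row does not reach only later rows make up. The controller multiplies each number of a shift by 0.4 m and each number of a turn by 180 degrees. A row lasts 1/12 s, in which the tool goes at most 41.7 mm and 7.16 degrees, less where a joint would pass 70% of its speed; a pose out of reach is approached as far as the arm can. A call with a number of a shift or a turn outside -1 to 1 is refused whole. A call with a gripper value outside its range is refused whole. The fingers move at their own pace and stop on an object; "force" is the grip in N (left out, the last holds). Time passes only in rows, so rows that repeat a pose let the fingers close. It gives the time, the measured TCP pose, the force and the opening at its end, in the units of the state.
- r.get_obs(): the state, without advancing time (a new reading comes with each control period).
- r.grab_frame(name): name is "scene" or "side" or "wrist"; returns a dict with "pixels" (384x512x3 uint8, blue, green, red), "fx", "fy", "cx", "cy" (pixels), "pose" (4x4, takes a point from camera to world coordinates). Camera axes: x right, y up, looking along -z (the intrinsics and any distortion apply to the point x, -y, -z); pixel columns grow to the right and rows downward; lengths in m; the calibration is good to about 2 mm. A picture is of the moment at which its call begins. There is no depth.
- r.hand_in(): hands the job in, once; it reports no verdict.
The state is a dict: "clock": time; "joints": joint angles; "qvel": joint speeds; "tau": joint torques, N m; "tcp_pos": TCP position; "orientation": TCP orientation; "contact_force": force on the tool from outside, world axes, zero at the start; "moment": the same for the moment, N m; "grip_width": finger opening in m.
Only numpy, scipy, OpenCV 4.12 (cv2) and the standard library are available. Lean on these libraries where they do the work, as an engineer would, in place of code of your own. Each camera call takes 0.05 s, during which the arm holds its last target. There are 200 camera calls.

TASK

Free the round wooden blank on the tipper by turning the knob sunk in the sloped console clockwise all the way to its end stop, so that the posts around the cradle go down. Then push the spring-centred stick over to the side where the slatted wooden crate stands, almost to its stop and without forcing it, keep it there for two seconds while the blank rolls into the crate, and let the stick go back to its centre. Work only with the knob and the stick: do not touch the blank, the cradle or its posts, and leave the other things on the bench where they are.

Things in the scene. Friction and masses are not known exactly. Their poses are not given: they have to be found in the camera images.
- feeder: The fixed tipper: grey console, face 150 mm up the slope, 360 mm wide, sloping 30 degrees down to its front (-x, robot side), rocking cradle behind. Origin on the bench under the face's middle, z up, x to the rear, y left. Face middle at (0, 0, 100) mm; its outward normal n is (-0.5, 0, 0.866), up-slope is (0.866, 0, 0.5). Stick at y +85 mm, knob at y -85 mm. Only the stick rises above the face.
- knob_top (a point): Centre of the top of the black knob: a bar grip 24 mm thick, 56 mm long, 28 mm deep on a disc 58 mm across, 6 mm thick, in the middle of a round well 88 mm across and 36 mm deep in the face. The knob's top is 2 mm below the face; its axis is n, 30 degrees from vertical. At knob joint 0 the bar runs along y of the feeder (level).
- knob (a joint): Knob angle (rad), grows clockwise seen looking down on the face: 0 = posts fully up, 2.8 = end stop, posts fully down. It stays where it is left (friction 0.08 N m).
- post_tops (a point): Mid-point between the tops of the four steel posts (10 mm thick) that stand 45 mm to the left and right of the cradle's middle and keep the blank from rolling off; 152 mm above the bench at knob 0, they sink 23 mm per rad of the knob.
- stick_handle (a point): Point on the axis of the stick's handle, 85 mm from its pivot. The stick stands 115 mm out of the face along n: shaft 14 mm thick up to 45 mm, then a black handle 29 mm thick, 36 mm at 105 mm. Pivot in the face at (0, 85, 100) mm of the feeder; it tilts only left and right (feeder's y).
- stick (a joint): Tilt of the stick (rad): 0 = centre, positive = its top towards +y of the feeder (left), negative = to the right; stops at +-0.45. A spring of 1.9 N m/rad brings it back to 0 (about 8 N at the handle at 0.38 rad). The cradle is linked to it and tilts to the same side by the same angle.
- cradle: Shallow V-shaped steel rocking cradle, 80 mm long (x) and 150 mm wide (y), linked to the stick; origin on its pivot, at (190, 0, 100) mm of the feeder. Its sides slope 10 degrees, so the blank rolls off when it is tilted well over that (0.3 rad and more) and the posts are down.
- posts: The frame that carries the four posts; origin below the cradle's middle, on the bench when the posts are up.
- blank_center (a point): Centre of the wooden blank, a plain round billet 50 mm thick and 120 mm long, about 0.16 kg, lying along the feeder's x in the cradle.
- crate_in (a point): Centre of the inner floor of the slatted wooden crate (200 x 170 x 70 mm outside, 8 mm walls), fixed beside the cradle, on its left or its right, 187 mm from the cradle's middle.
- tub_in (a point): Centre of the inner floor of the grey plastic tub with scrap offcuts, same size as the crate, on the other side of the cradle.
- mug: Bystander, to be left alone: white ceramic mug.
- sandblock: Bystander, to be left alone: cork sanding block 110 x 60 x 35 mm.
- wrench: Bystander, to be left alone: steel wrench 180 mm.
- mallet: Bystander, to be left alone: hammer 260 mm.
- glue: Bystander, to be left alone: white glue bottle 170 mm tall.
- gouge: Bystander, to be left alone: turning gouge, wooden handle, 240 mm.
- chuck: Bystander, to be left alone: steel lathe chuck, 90 mm across, 60 mm tall.

How it is judged:
By the outcome, as a careful person would: the job done as asked, in the order asked, and still so for the second after the job is handed in, with the robot touching nothing.
It also fails if it takes over 72 s, if anything falls off the work surface, if the arm or the gripper's body presses on something with over 40 N, if the wrist force passes 120 N, or if a joint passes its speed limit or range.

## Working session

There is one attempt and no reset: what is moved stays moved. The work goes in short steps, Python scripts to look and compute and a tool call to move; the robot and the scene stay as the last step left them, time stands still between calls to the robot, and variables do not carry over. Pictures are saved under pics/ and viewed, on a budget of 10 in all, crops included, one or two more only if the job needs it, and the job is handed in when it is done.

Besides the shell and the picture viewer there is one more tool, called after ">>>" as name(argument=value, ...) on one line, values as JSON. apply_moves: Moves the arm, as the interface text tells. Its arguments: {"type":"object","properties":{"plan":{"type":"array","items":{"type":"array","items":{"type":"array","items":{"type":"number","minimum":-1,"maximum":1}}}},"force":{"type":"number"}},"required":["plan"]}

```bash
mkdir -p pics; cat > h.py <<'E'
import numpy as np, cv2
from scipy.spatial.transform import Rotation as R
from bench import r
def snap(n,f):
    d=r.grab_frame(n); im=np.array(d["pixels"]); cv2.imwrite("pics/"+f+".png",im); np.savez("pics/"+f+".npz",**{k:np.array(v) for k,v in d.items()}); return d
def load(f): return dict(np.load("pics/"+f+".npz",allow_pickle=True))
def ray(d,u,v):
    c=np.array([(u-d["cx"])/d["fx"],-(v-d["cy"])/d["fy"],-1.0]); P=np.array(d["pose"]); return P[:3,3],P[:3,:3]@c
def onz(d,u,v,z):
    o,k=ray(d,u,v); return o+k*(z-o[2])/k[2]
def proj(d,p):
    P=np.array(d["pose"]); c=P[:3,:3].T@(np.array(p)-P[:3,3]); return float(d["cx"]-d["fx"]*c[0]/c[2]),float(d["cy"]+d["fy"]*c[1]/c[2])
def tri(rs):
    A=0;b=0
    for o,k in rs:
        k=k/np.linalg.norm(k);M=np.eye(3)-np.outer(k,k);A=A+M;b=b+M@o
    return np.linalg.solve(A,b)
E
python3 - <<'E'
from h import *
for n in("scene","side"):
    d=snap(n,n+"0"); print(n,d.keys(),d["fx"],d["cx"],d["cy"],np.round(d["pose"],3).tolist())
a=cv2.imread("pics/scene0.png")
print(r.get_obs())
E
```

```text
scene dict_keys(['pixels', 'fx', 'fy', 'cx', 'cy', 'pose']) 409.50592212199854 254.70687471303165 188.73245749539876 [[0.884, -0.327, 0.335, 0.967], [0.468, 0.637, -0.613, -0.822], [-0.013, 0.698, 0.716, 1.105], [0.0, 0.0, 0.0, 1.0]]
side dict_keys(['pixels', 'fx', 'fy', 'cx', 'cy', 'pose']) 428.1627193367659 260.27856111996533 194.95402164458957 [[-0.896, 0.244, -0.371, -0.005], [-0.444, -0.462, 0.768, 1.153], [0.016, 0.853, 0.522, 0.925], [0.0, 0.0, 0.0, 1.0]]
{'clock': 0.1, 'joints': array([ 1.05589284,  0.47772286,  0.02233106,  1.55631455, -0.01154749,
        1.10925751, -0.08311973]), 'qvel': array([-0.00071074, -0.00278587,  0.00100844, -0.00253176,  0.00159144,
        0.00148726, -0.00044766]), 'tau': array([ 3.93383714e-03, -5.97761786e+01,  1.61338560e+00, -2.81959569e+01,
        1.28089284e-02,  5.01219954e-03, -2.98145073e-05]), 'tcp_pos': array([ 0.26689403, -0.61944653,  0.23043509]), 'orientation': array([-3.07533535e+00, -6.34283927e-01,  6.00744565e-04]), 'contact_force': array([-0.75199757,  0.94586565, -0.04780234]), 'moment': array([-0.0274    , -0.0244466 ,  0.00684057]), 'grip_width': 0.085204298353058}
```

View pics/scene0.png

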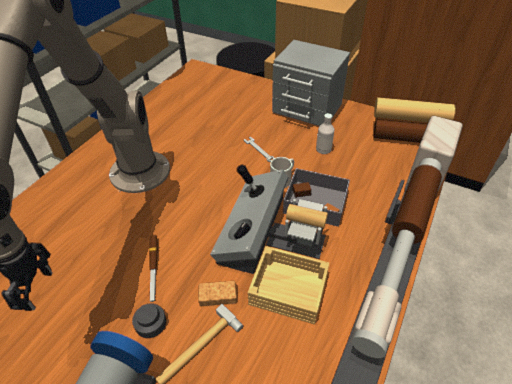

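View pics/side0.png

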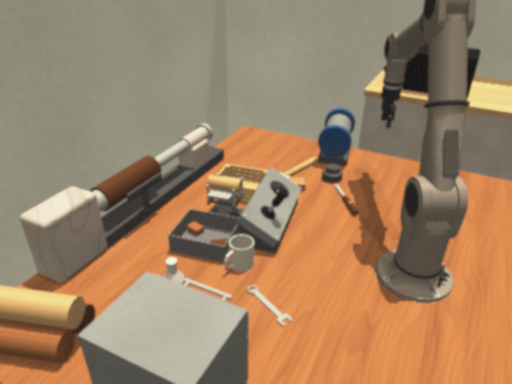

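Scene view: the knob is at about (241,229), the stick at (243,174) to (255,190), and the crate at (290,285) on the knob's side, so feeder right. The tub is at (318,195). The side view has the knob at about (267,212) and the stick near (280,190). I'll zoom in on both.

```bash
python3 - <<'E'
from h import *
a=cv2.imread("pics/scene0.png")[150:280,200:330]; b=cv2.imread("pics/side0.png")[160:260,200:310]
A=cv2.resize(a,(390*1,390),interpolation=cv2.INTER_CUBIC);B=cv2.resize(b,(396,360),interpolation=cv2.INTER_CUBIC)
c=np.zeros((390,790,3),np.uint8);c[:,:390]=A;c[:360,392:788]=B;cv2.imwrite("pics/c1.png",c)
E
```

```text
(no output)
```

View pics/c1.png

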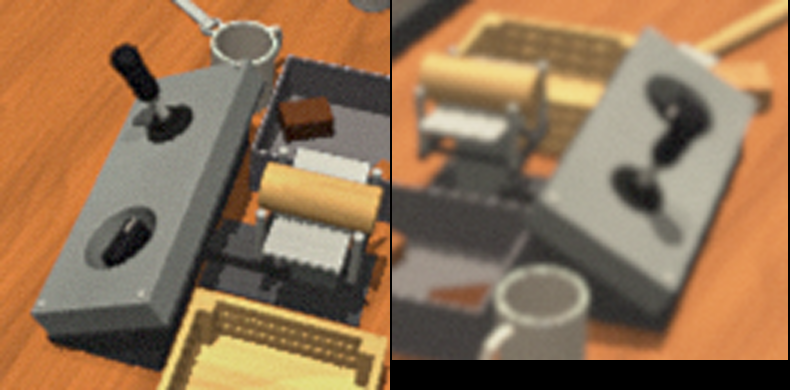

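The zoom gives the face corners, the well centre (crop 120,238 scene; 677,103 side) and the stick boot (crop 165,122; 637,190). I'll triangulate those.

```bash
cat > m1.py <<'E'
from h import *
s=load("scene0");t=load("side0")
S=lambda x,y:(200+x/3,150+y/3); T=lambda x,y:(200+(x-392)/3.6,160+y/3.6)
P={'well':((120,238),(677,103),(0,-85,100)),'boot':((165,122),(637,190),(0,85,100)),
'RR':((172,330),(650,28),(65,-180,137.5)),'FR':((33,312),(757,100),(-65,-180,62.5)),'RL':((258,62),(545,205),(65,180,137.5))}
W=[];F=[]
for k,(a,b,f) in P.items():
    p=tri([ray(s,*S(*a)),ray(t,*T(*b))]);print(k,p.round(4));W.append(p);F.append(f)
W=np.array(W);F=np.array(F)/1000
w=W[:,:2]-W[:,:2].mean(0);f=F[:,:2]-F[:,:2].mean(0)
z=(f[:,0]+1j*f[:,1]).conj()@(w[:,0]+1j*w[:,1]);yaw=np.angle(z);c,sn=np.cos(yaw),np.sin(yaw)
Rz=np.array([[c,-sn,0],[sn,c,0],[0,0,1]]);o=(W-F@Rz.T).mean(0);print("yaw",yaw,"o",o,"res mm",((W-F@Rz.T-o)*1000).round(1).tolist())
o[2]=0
for nme,q in(("knobtop",(1,-85,98.3)),("handle",(-42.5,85,173.6)),("sticktop",(-57.5,85,199.6)),("crate",(190,-187,8)),("blank",(190,0,125))):
    p=Rz@(np.array(q)/1000)+o;print(nme,p.round(4),np.round(proj(s,p),1),np.round(proj(t,p),1))
E
python3 m1.py
```

```text
well [ 0.5388 -0.1386  0.0984]
boot [0.5035 0.0311 0.0997]
RR [ 0.6328 -0.2341  0.1195]
FR [ 0.489  -0.2405  0.0624]
RL [0.5587 0.1359 0.129 ]
yaw 0.17855809301835113 o [ 0.52536648 -0.0561356  -0.00569796] res mm [[-1.7, 1.2, 4.1], [-6.7, 3.5, 5.4], [11.5, -12.4, -12.3], [-4.4, 4.3, 5.6], [1.3, 3.4, -2.8]]
knobtop [ 0.5414 -0.1396  0.0983] [240.9 229.9] [278.9 188.3]
handle [0.4684 0.02   0.1736] [244.4 173.8] [280.1 195.6]
sticktop [0.4537 0.0173 0.1996] [239.8 167.1] [284.8 189.6]
crate [ 0.7456 -0.2064  0.008 ] [290.2 288.5] [240.3 188.1]
blank [ 0.7123 -0.0224  0.125 ] [306.8 218.1] [224.1 185.4]
```

```bash
sed -i "/^'RR'/s/'RR':((172,330),(650,28),(65,-180,137.5)),//" m1.py; cat >> m1.py <<'E'
np.savez("f.npz",yaw=yaw,o=o)
print("blue",tri([ray(s,122,350),ray(t,337,125)]))
E
cat > g.py <<'E'
from h import *
f=np.load("f.npz");yaw=float(f["yaw"]);o=f["o"]
Rf=R.from_euler('z',yaw).as_matrix()
n=Rf@[-.5,0,.8660254];up=Rf@[.8660254,0,.5];fy=Rf@[0,1,0]
def fp(x,y,z): return Rf@(np.array([x,y,z])/1000)+o
def Rknob(a=0): # tool y up-slope, z into the face, turned by a about tool z
    y=up;z=-n;return np.c_[np.cross(y,z),y,z]@R.from_euler('z',a).as_matrix()
def rel(p,M,show=True):
    b=r.get_obs();R0=R.from_rotvec(b["orientation"]).as_matrix()
    sh=R0.T@(np.array(p)-b["tcp_pos"])/.4; w=R.from_matrix(R0.T@M).as_rotvec()/np.pi
    print("turn",w.round(4),"shift",sh.round(4),"deg",np.linalg.norm(w)*180,"mm",np.linalg.norm(sh)*400)
E
python3 m1.py; python3 - <<'E'
from g import *
p=fp(1,-85,98.3);print(p)
rel([0.30,-0.45,0.36],Rknob()); rel(p+.13*n,Rknob())
E
```

```text
well [ 0.5388 -0.1386  0.0984]
boot [0.5035 0.0311 0.0997]
FR [ 0.489  -0.2405  0.0624]
RL [0.5587 0.1359 0.129 ]
yaw 0.17046463384344154 o [ 0.52249262 -0.05303081 -0.00261968] res mm [[1.9, -1.8, 1.0], [-4.6, 0.3, 2.4], [0.0, 0.9, 2.5], [2.7, 0.5, -5.9]]
knobtop [ 0.5379 -0.1366  0.0983] [240.4 228.8] [279.4 188.9]
handle [0.4662 0.0235 0.1736] [244.3 172.9] [280.3 196.2]
sticktop [0.4514 0.021  0.1996] [239.7 166.2] [285.  190.3]
crate [ 0.7415 -0.2051  0.008 ] [289.1 287.6] [241.  188.5]
blank [ 0.7097 -0.0208  0.125 ] [306.2 217.4] [224.5 185.7]
blue [ 0.49240964 -0.630297    0.18417039]
[ 0.53789755 -0.13662918  0.0983    ]
turn [-0.1414  0.1107 -0.4145] shift [ 0.2436 -0.3568 -0.3234] deg 81.31736771348072 mm 215.8592035674881
turn [-0.1414  0.1107 -0.4145] shift [ 0.9418 -0.8784  0.0502] deg 81.31736771348072 mm 515.5533471663533
```

>>> apply_moves(plan=[[[-0.06, 0.05, -0.18, 0.24, -0.36, -0.32, -1], [-0.06, 0.05, -0.18, 0.24, -0.36, -0.32, -1], [-0.06, 0.05, -0.18, 0.24, -0.36, -0.32, -1], [-0.06, 0.05, -0.18, 0.24, -0.36, -0.32, -1], [-0.06, 0.05, -0.18, 0.24, -0.36, -0.32, -1], [-0.1414, 0.1107, -0.4145, 0.942, -0.878, 0.05, -1], [-0.1414, 0.1107, -0.4145, 0.942, -0.878, 0.05, -1], [-0.1414, 0.1107, -0.4145, 0.942, -0.878, 0.05, -1], [-0.1414, 0.1107, -0.4145, 0.942, -0.878, 0.05, -1], [-0.1414, 0.1107, -0.4145, 0.942, -0.878, 0.05, -1], [-0.1414, 0.1107, -0.4145, 0.942, -0.878, 0.05, -1], [-0.1414, 0.1107, -0.4145, 0.942, -0.878, 0.05, -1]]])

```text
clock: 1.1
tcp_pos: [0.4315, -0.2201, 0.2442]
orientation: [1.766, 2.104, 0.562]
contact_force: [0.7, 0.1, -0.3]
grip_width: 0.0856
```

```bash
python3 - <<'E'
from g import *
print(r.get_obs()["joints"].round(3)); rel(fp(1,-85,98.3)+.13*n,Rknob())
E
```

```text
[ 0.969  0.017 -0.396  2.246 -0.654  0.577  1.25 ]
turn [0.0003 0.0005 0.0014] shift [0.1603 0.0759 0.1396] deg 0.27315423678923606 mm 90.2744934743489
```

>>> apply_moves(plan=[[[0, 0, 0.0014, 0.16, 0.076, 0.14, -1], [0, 0, 0.0014, 0.16, 0.076, 0.14, -1], [0, 0, 0.0014, 0.16, 0.076, 0.14, -1], [0, 0, 0.0014, 0.16, 0.076, 0.14, -1]]])

```text
clock: 1.43
tcp_pos: [0.475, -0.1455, 0.2109]
orientation: [1.772, 2.106, 0.565]
contact_force: [0.3, -0.3, 0.4]
grip_width: 0.0855
```

```bash
python3 - <<'E'
from g import *
print(r.get_obs()["joints"].round(3)); rel(fp(1,-85,98.3)+.13*n,Rknob())
d=snap("wrist","w0"); print(np.round(d["pose"],3).tolist(),d["fx"])
for q in((1,-85,98.3),(0,-85,100),(0,-41,100),(0,-129,100)): print(np.round(proj(d,fp(*q)),1))
E
```

```text
[ 0.828  0.068 -0.506  2.291 -0.591  0.387  1.008]
turn [-0.0004 -0.001   0.0002] shift [-0.0049 -0.0032 -0.0019] deg 0.2043947327413454 mm 2.4629652364841217
[[0.854, -0.01, -0.52, 0.391], [0.147, 0.964, 0.223, -0.078], [0.498, -0.267, 0.825, 0.334], [0.0, 0.0, 0.0, 1.0]] 275.88515837349576
[249.6 187.1]
[249.6 187.7]
[249.6 144.5]
[249.6 227. ]
```

View pics/w0.png

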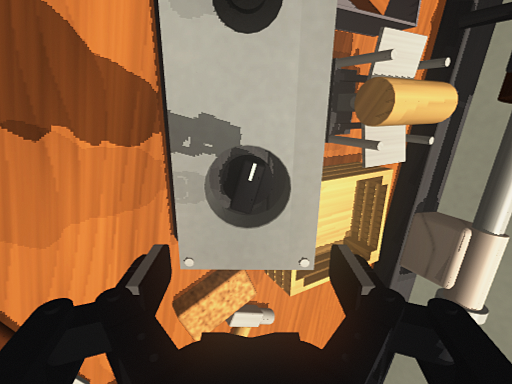

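The wrist view shows the well centre at (247.5,187), against a predicted (249.6,187.7), and the console axis is vertical to within 1°. The knob bar already looks turned a little, so I'll enhance that crop to measure its angle.

```bash
python3 - <<'E'
from g import *
d=load("w0");im=d["pixels"][135:240,195:300]
g=np.clip(im.astype(float)*2.5,0,255).astype(np.uint8)
cv2.imwrite("pics/c2.png",cv2.resize(g,(525,525),interpolation=cv2.INTER_CUBIC))
E
```

```text
(no output)
```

View pics/c2.png

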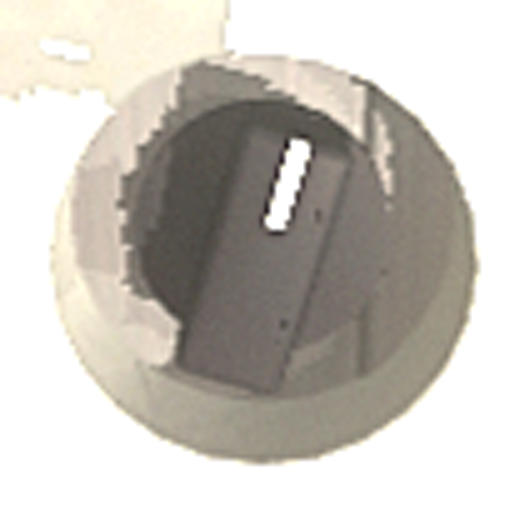

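The bar's top corners in the crop are about (255,130), (350,150), (280,393) and (178,370), so the bar is already turned clockwise by about 17°. The rim centre is at (263,258).

```bash
python3 - <<'E'
from g import *
d=load("w0")
def onplane(u,v,h):
    oo,k=ray(d,195+u/5,135+v/5);q=fp(0,0,100)+n*h/1000
    p=oo+k*((q-oo)@n)/(k@n)-q;return np.array([p@up,p@fy])*1000
C=np.array([onplane(*c,-2) for c in((255,130),(350,150),(280,393),(178,370))]);print(C.round(1))
print("centre",C.mean(0),"rim centre",np.mean([onplane(*c,0) for c in((52,258),(475,258),(263,55),(263,460))],0))
l=(C[0]+C[1]-C[2]-C[3])/2; w=(C[1]+C[2]-C[0]-C[3])/2
print("len",np.linalg.norm(l),"wid",np.linalg.norm(w),"angle cw from fy",np.degrees(np.arctan2(l[0],l[1])),np.degrees(np.arctan2(-w[1],w[0])))
E
```

```text
[[  -3.6  -57.7]
 [  15.5  -61.8]
 [   1.5 -114.4]
 [ -20.1 -109.2]]
centre [ -1.67826895 -85.765839  ] rim centre [ -1.9903756  -84.80159088]
len 54.182271528820145 wid 20.825823577320175 angle cw from fy 16.30669782692239 12.855323577284652
```

```bash
cat >> g.py <<'E'
def kp(h): return fp(0,0,100)+up*-.0018+fy*-.0852+n*(h-2)/1000
def obs():
    b=r.get_obs();print(b["clock"],"j",b["joints"].round(3),"F",b["contact_force"].round(1),"M",b["moment"].round(2),"w",round(b["grip_width"],4))
E
python3 -c "
from g import *
rel(kp(60),Rknob(.285))"
```

```text
turn [-0.0002 -0.0002  0.0902] shift [ 0.0002 -0.0073  0.1754] deg 16.235369107421313 mm 70.22651314764146
```

>>> apply_moves(plan=[[[0, 0, 0.09, 0, -0.007, 0.175, 0.06], [0, 0, 0.09, 0, -0.007, 0.175, 0.06], [0, 0, 0.09, 0, -0.007, 0.175, 0.06], [0, 0, 0.09, 0, -0.007, 0.175, 0.06], [0, 0, 0.09, 0, -0.007, 0.175, 0.06]]])

```text
clock: 1.9
tcp_pos: [0.5068, -0.1449, 0.1509]
orientation: [2.086, 1.858, 0.634]
contact_force: [0.2, -0.7, 0.6]
grip_width: 0.0401
```

```bash
python3 -c "
from g import *
obs();rel(kp(60),Rknob(.285));rel(kp(-21),Rknob(.285))"
```

```text
1.9 j [ 0.738  0.231 -0.482  2.297 -0.622  0.201  0.761] F [ 0.2 -0.7  0.6] M [-0.08  0.5  -0.  ] w 0.0401
turn [ 0.0004  0.0008 -0.0001] shift [ 0.0061 -0.0027  0.004 ] deg 0.1692417126170747 mm 3.1104991866943243
turn [ 0.0004  0.0008 -0.0001] shift [ 0.0066 -0.0029  0.2065] deg 0.1692417126170747 mm 82.64904752363313
```

>>> apply_moves(plan=[[[0, 0.001, 0, 0.006, -0.003, 0.09, 0.06], [0, 0.001, 0, 0.006, -0.003, 0.09, 0.06], [0, 0.001, 0, 0.006, -0.003, 0.09, 0.06]]])

```text
clock: 2.15
tcp_pos: [0.5247, -0.14, 0.1207]
orientation: [2.084, 1.856, 0.64]
contact_force: [-0.9, 0.2, -0.6]
grip_width: 0.0402
```

```bash
python3 -c "
from g import *
obs();rel(kp(25),Rknob(.285));rel(kp(-21),Rknob(.285));d=snap('wrist','w1')
b=r.get_obs();t=b['tcp_pos'];z=R.from_rotvec(b['orientation']).as_matrix()[:,2];print(proj(d,kp(0)),proj(d,t),proj(d,t+.043*z))"
```

```text
2.15 j [ 0.465  0.289 -0.213  2.306 -1.157  0.172  1.273] F [-0.9  0.2 -0.6] M [-0.05  0.49  0.07] w 0.0402
turn [ 0.0018  0.0001 -0.0001] shift [ 0.0011 -0.0037  0.0029] deg 0.3164267390566364 mm 1.9430260231517509
turn [ 0.0018  0.0001 -0.0001] shift [ 0.0012 -0.0043  0.1179] deg 0.3164267390566364 mm 47.20065481455893
(249.04836457524095, 227.76731458381929) (250.95241274025864, 244.85929540140273) (250.6807108797556, 215.92034966545887)
```

View pics/w1.png

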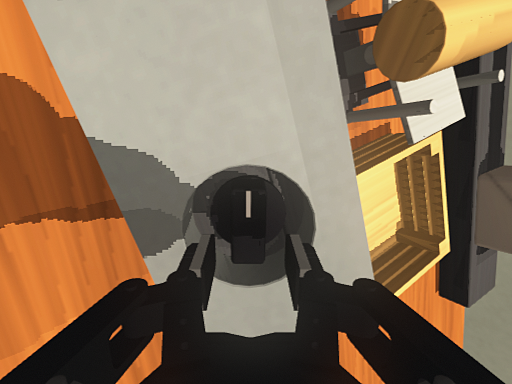

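The wrist view has the bar upright at x 232–265 and the fingers on both sides at x 205 and 300, inside the well rim, so they are aligned. Descending.

>>> apply_moves(plan=[[[0.002, 0, 0, 0.001, -0.004, 0.04, 0.06], [0.002, 0, 0, 0.001, -0.004, 0.08, 0.06], [0.002, 0, 0, 0.001, -0.004, 0.118, 0.06], [0.002, 0, 0, 0.001, -0.004, 0.118, 0.06]]])

```text
clock: 2.53
tcp_pos: [0.5502, -0.1373, 0.0872]
orientation: [2.098, 1.877, 0.629]
contact_force: [0.4, -0.1, 0.9]
grip_width: 0.0398
```

```bash
python3 -c "
from g import *
obs();rel(kp(-21),Rknob(.285))"
```

```text
2.5333 j [ 0.369  0.385 -0.13   2.262 -1.362  0.171  1.469] F [ 0.4 -0.1  0.9] M [-0.11  0.45 -0.05] w 0.0398
turn [-0.0058 -0.0023  0.0001] shift [ 0.0014 -0.0176  0.0138] deg 1.1281100483261166 mm 8.960156657259015
```

Both j5 and j6 are near their limits at the full 30° tilt, leaving the pose 9 mm off. I'll back out and use the fingers as a loose wrench, with the tool 10° steeper. That fits within the well clearances.

```bash
cat >> g.py <<'E'
def Rt(a,t=10):
    return R.from_rotvec(fy*np.radians(t)).as_matrix()@Rknob(a)
def pt(h,t=10,hc=-10): # TCP at depth h along tilted tool axis crossing knob axis at hc
    z=Rt(0,t)[:,2];return kp(hc)+z*(hc-h)/1000
E
python3 -c "
from g import *
print(Rt(0)[:,2],Rknob()[:,2])
rel(kp(12),Rknob(.285));rel(pt(30),Rt(.285))"
```

```text
[ 0.33706292  0.05802039 -0.93969262] [ 0.49275303  0.08482013 -0.8660254 ]
turn [-0.0058 -0.0023  0.0001] shift [ 0.002  -0.0191 -0.0687] deg 1.1281100483261166 mm 28.539782047471498
turn [ 0.0475 -0.0179  0.0005] shift [ 0.0072 -0.0032 -0.1125] deg 9.138697158209528 mm 45.092263984811815
```

>>> apply_moves(plan=[[[0, 0, 0, 0, 0, -0.1, 0.06], [0.02, -0.01, 0, 0, 0, -0.15, 0.06], [0.0475, -0.018, 0, 0.007, 0, -0.15, 0.15], [0.0475, -0.018, 0, 0.007, 0, -0.15, 0.25], [0.0475, -0.018, 0, 0.007, 0, -0.15, 0.25]]])

```text
clock: 2.95
tcp_pos: [0.5209, -0.1402, 0.1419]
orientation: [2.183, 1.947, 0.434]
contact_force: [1.0, 0.5, 0.9]
grip_width: 0.0322
```

```bash
python3 -c "
from g import *
obs();rel(pt(30),Rt(.285))"
```

```text
2.95 j [-0.138  0.261  0.422  2.219 -0.617  0.432  0.672] F [1.  0.5 0.9] M [-0.09  0.3  -0.03] w 0.0322
turn [-0.0004  0.0007  0.0002] shift [0.0021 0.003  0.0428] deg 0.15769275276046713 mm 17.182651380826474
```

>>> apply_moves(plan=[[[0, 0.0007, 0, 0.002, 0.003, 0.05, 0.18], [0, 0.0007, 0, 0.002, 0.003, 0.09, 0.18], [0, 0.0007, 0, 0.002, 0.003, 0.13, 0.18], [0, 0.0007, 0, 0.002, 0.003, 0.17, 0.18], [0, 0.0007, 0, 0.002, 0.003, 0.17, 0.18]]])

```text
clock: 3.37
tcp_pos: [0.5444, -0.1355, 0.076]
orientation: [2.186, 1.948, 0.44]
contact_force: [0.3, 0.3, 1.1]
grip_width: 0.0351
```

```bash
python3 -c "
from g import *
obs();rel(pt(-21),Rt(.285));rel(pt(-21),Rt(1.2));rel(pt(-21),Rt(1.5))"
```

```text
3.3667 j [ 0.01   0.408  0.239  2.206 -0.831  0.307  0.869] F [0.3 0.3 1.1] M [0.02 0.24 0.05] w 0.0351
turn [-0.0004 -0.0009 -0.0003] shift [ 0.0006  0.0035 -0.0051] deg 0.17766829302509438 mm 2.4987774407188796
turn [-0.0008 -0.0006  0.291 ] shift [ 0.0006  0.0035 -0.0051] deg 52.37381119200967 mm 2.4987774407188796
turn [-0.0009 -0.0005  0.3865] shift [ 0.0006  0.0035 -0.0051] deg 69.56247031025083 mm 2.4987774407188796
```

>>> apply_moves(plan=[[[0, 0, 0.03, 0, 0.003, -0.004, 0.22], [0, 0, 0.06, 0, 0.003, -0.004, 0.22], [0, 0, 0.09, 0, 0.003, -0.004, 0.22], [0, 0, 0.12, 0, 0.003, -0.004, 0.22], [0, 0, 0.15, 0, 0.003, -0.004, 0.22], [0, 0, 0.18, 0, 0.003, -0.004, 0.22], [0, 0, 0.21, 0, 0.003, -0.004, 0.22], [0, 0, 0.24, 0, 0.003, -0.004, 0.22], [0, 0, 0.27, 0, 0.003, -0.004, 0.22], [0, 0, 0.3, 0, 0.003, -0.004, 0.22]]])

```text
clock: 4.2
tcp_pos: [0.5452, -0.1362, 0.0793]
orientation: [2.969, 0.771, 0.541]
contact_force: [1.5, -0.1, 0.9]
grip_width: 0.0334
```

```bash
python3 -c "
from g import *
obs();rel(pt(-21),Rt(1.2));rel(pt(-21),Rt(2.2))"
```

```text
4.2 j [-0.193  0.435  0.491  2.216 -1.05   0.389  0.123] F [ 1.5 -0.1  0.9] M [-0.21  0.02 -0.02] w 0.0334
turn [-0.0006 -0.0006 -0.0106] shift [-0.0003 -0.0017  0.0021] deg 1.9072169535125865 mm 1.0759703204415572
turn [-8.000e-04 -3.000e-04  3.077e-01] shift [-0.0003 -0.0017  0.0021] deg 55.39434837344579 mm 1.0759703204415572
```

>>> apply_moves(plan=[[[0, 0, 0.03, 0, -0.001, 0.002, 0.22], [0, 0, 0.06, 0, -0.001, 0.002, 0.22], [0, 0, 0.09, 0, -0.001, 0.002, 0.22], [0, 0, 0.12, 0, -0.001, 0.002, 0.22], [0, 0, 0.15, 0, -0.001, 0.002, 0.22], [0, 0, 0.18, 0, -0.001, 0.002, 0.22], [0, 0, 0.21, 0, -0.001, 0.002, 0.22], [0, 0, 0.24, 0, -0.001, 0.002, 0.22], [0, 0, 0.27, 0, -0.001, 0.002, 0.22], [0, 0, 0.3, 0, -0.001, 0.002, 0.22]]])

```text
clock: 5.03
tcp_pos: [0.5453, -0.1368, 0.0784]
orientation: [-2.899, 0.641, -0.486]
contact_force: [2.5, -3.2, -0.7]
grip_width: 0.0333
```

```bash
python3 -c "
from g import *
obs();rel(pt(-21),Rt(2.2));rel(pt(-21),Rt(2.8))"
```

```text
5.0333 j [-0.357  0.494  0.709  2.225 -1.215  0.483 -0.674] F [ 2.5 -3.2 -0.7] M [-0.76 -0.11 -0.14] w 0.0333
turn [-0.0005 -0.0001  0.0074] shift [-0.0019 -0.0023 -0.0001] deg 1.32979034518555 mm 1.2010972385142948
turn [-5.000e-04  1.000e-04  1.984e-01] shift [-0.0019 -0.0023 -0.0001] deg 35.70462930467155 mm 1.2010972385142948
```

>>> apply_moves(plan=[[[0, 0, 0.03, -0.001, -0.002, 0, 0.22], [0, 0, 0.06, -0.001, -0.002, 0, 0.22], [0, 0, 0.09, -0.001, -0.002, 0, 0.22], [0, 0, 0.12, -0.001, -0.002, 0, 0.22], [0, 0, 0.15, -0.001, -0.002, 0, 0.22], [0, 0, 0.18, -0.001, -0.002, 0, 0.22], [0, 0, 0.2, -0.001, -0.002, 0, 0.22], [0, 0, 0.2, -0.001, -0.002, 0, 0.22]]])

```text
clock: 5.7
tcp_pos: [0.5444, -0.1356, 0.0777]
orientation: [-2.493, 1.463, -0.387]
contact_force: [-1.3, -2.9, 0.9]
grip_width: 0.0334
```

```bash
python3 -c "
from g import *
obs();rel(pt(-21),Rt(2.8));d=snap('scene','s2');
a=d['pixels'][170:270,225:345];cv2.imwrite('pics/c3.png',cv2.resize(a,(600,500),interpolation=cv2.INTER_CUBIC))"
```

```text
5.7 j [-0.439  0.537  0.821  2.231 -1.287  0.546 -1.242] F [-1.3 -2.9  0.9] M [-0.49  0.51 -0.1 ] w 0.0334
turn [-0.      0.0006 -0.001 ] shift [ 0.001  -0.0017 -0.001 ] deg 0.2074608430987785 mm 0.8905067412953345
```

View pics/c3.png

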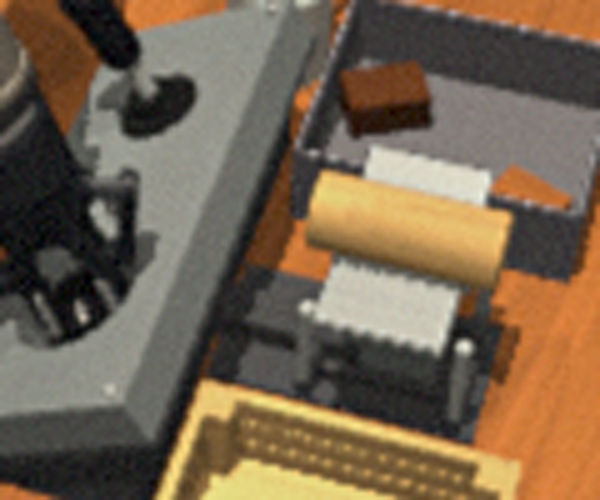

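The posts are now below the cradle plate and the blank is still resting in the cradle. Next I'll take up the wrench slack to reach the end stop.

>>> apply_moves(plan=[[[0, 0, 0.02, 0, -0.002, 0, 0.22], [0, 0, 0.04, 0, -0.002, 0, 0.22], [0, 0, 0.06, 0, -0.002, 0, 0.22], [0, 0, 0.06, 0, -0.002, 0, 0.22]]])

```text
clock: 6.08
tcp_pos: [0.5445, -0.1344, 0.077]
orientation: [-2.332, 1.677, -0.35]
contact_force: [-1.6, -3.0, 1.0]
grip_width: 0.0337
```

```bash
python3 -c "
from g import *
obs();rel(pt(-21),Rt(3.0));b=r.get_obs();print(R.from_rotvec(b['orientation']).as_matrix().T@b['moment'])"
```

```text
6.0833 j [-0.458  0.55   0.846  2.231 -1.301  0.562 -1.418] F [-1.6 -3.   1. ] M [-0.53  0.74 -0.13] w 0.0337
turn [0.0006 0.0009 0.0036] shift [ 0.0036 -0.0014 -0.0029] deg 0.6849513836713892 mm 1.9227113729726546
[-0.87518686  0.28257362 -0.01005231]
```

>>> apply_moves(plan=[[[0, 0, 0.02, 0.003, -0.001, -0.002, 0.22], [0, 0, 0.04, 0.003, -0.001, -0.002, 0.22], [0, 0, 0.04, 0.003, -0.001, -0.002, 0.22]]])

```text
clock: 6.33
tcp_pos: [0.5447, -0.1347, 0.0774]
orientation: [-2.216, 1.81, -0.324]
contact_force: [-4.4, -2.8, 0.3]
grip_width: 0.0335
```

```bash
cat > st.py <<'E'
from g import *
obs();rel(pt(-21),Rt(3.1));b=r.get_obs();M=R.from_rotvec(b['orientation']).as_matrix();print(M.T@b['moment'],M.T@b['contact_force'])
E
python3 st.py
```

```text
6.3333 j [-0.469  0.558  0.864  2.23  -1.307  0.576 -1.537] F [-4.4 -2.8  0.3] M [-0.63  0.96  0.16] w 0.0335
turn [ 0.0011  0.0011 -0.0037] shift [ 0.0023 -0.0012 -0.002 ] deg 0.7256269119200103 mm 1.313657392782963
[-1.06830324  0.34093904 -0.29700421] [ 1.84498629  4.49335403 -1.95892999]
```

>>> apply_moves(plan=[[[0, 0, 0.02, 0, 0, 0, 0.22], [0, 0, 0.02, 0, 0, 0, 0.22]]])

```text
clock: 6.5
tcp_pos: [0.5449, -0.1351, 0.0776]
orientation: [-2.157, 1.872, -0.313]
contact_force: [-3.2, -4.2, 0.5]
grip_width: 0.0333
```

```bash
python3 st.py
```

```text
6.5 j [-0.473  0.561  0.87   2.23  -1.31   0.579 -1.595] F [-3.2 -4.2  0.5] M [-0.95  0.75  0.9 ] w 0.0333
turn [ 0.0011  0.0007 -0.0228] shift [ 0.0013 -0.0008 -0.0019] deg 4.107294646530384 mm 0.9671443298878569
[-0.89304126  0.48344873 -1.12220694] [ 3.68455672  3.34236482 -1.79154729]
```

Tool-z moment jumped to −1.1 N m, far above the 0.08 friction, so the knob is at its end stop. I'll back off the slack and withdraw.

>>> apply_moves(plan=[[[0, 0, -0.04, 0, 0, 0, 0.2], [0, 0, -0.08, 0, 0, 0, 0.15], [0, 0, -0.1, 0, 0, 0, 0.15], [0, 0, -0.1, 0, 0, -0.05, 0.15], [0, 0, -0.1, 0, 0, -0.1, 0.15], [0, 0, -0.1, 0, 0, -0.2, 0.15], [0, 0, -0.1, 0, 0, -0.3, 0.15], [0, 0, -0.1, 0, 0, -0.38, 0.5], [0, 0, -0.1, 0, 0, -0.38, 1], [0, 0, -0.1, 0, 0, -0.38, 1]]])

```text
clock: 7.33
tcp_pos: [0.4959, -0.1425, 0.222]
orientation: [-2.445, 1.523, -0.376]
contact_force: [-0.1, 0.7, -0.4]
grip_width: 0.0005
```

```bash
cat >> g.py <<'E'
def Rd(): # tool straight down, jaws along feeder -x
    z=np.array([0,0,-1.]);y=-(Rf@[1,0,0]);return np.c_[np.cross(y,z),y,z]
E
python3 -c "
from g import *
obs()
d=snap('wrist','w2')
for q in((-1.8*.866,-85.2,98),(-42.5,85,173.6),(-57.5,85,199.6)):print(proj(d,fp(*q)))
rel(fp(-38,140,280),Rd());rel(fp(-38,140,165),Rd())
t=load('side0');print('mug',Rf.T@(onz(t,240,255,.05)-o))"
```

```text
7.3333 j [-0.934  0.222  1.375  2.215 -0.675  0.691 -1.792] F [-0.1  0.7 -0.4] M [ 0.    0.39 -0.02] w 0.0005
(254.87664237764827, 181.79589766833115)
(216.58375152067146, 380.7310428946744)
(218.50389871810893, 416.5815898098688)
turn [-0.1105 -0.0141  0.09  ] shift [-0.5196 -0.2138 -0.1329] deg 25.77166952151586 mm 230.97319418815343
turn [-0.1105 -0.0141  0.09  ] shift [-0.5458 -0.1192  0.1373] deg 25.77166952151586 mm 230.1179820012504
mug [0.03620346 0.27462208 0.05      ]
```

View pics/w2.png

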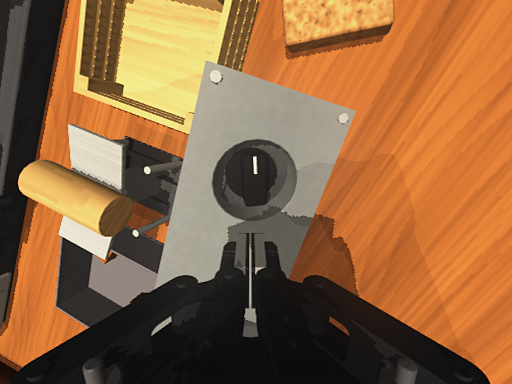

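The wrist view shows the knob at (255,175) turned about 160° with its mark now reversed, and the posts down. Next I go over the stick to its left side.

>>> apply_moves(plan=[[[0, 0, 0, 0, -0.03, -0.1, 1], [-0.05, 0, 0.04, -0.1, -0.1, -0.15, 1], [-0.1105, -0.014, 0.09, -0.52, -0.214, -0.133, 1], [-0.1105, -0.014, 0.09, -0.52, -0.214, -0.133, 1], [-0.1105, -0.014, 0.09, -0.52, -0.214, -0.133, 1], [-0.1105, -0.014, 0.09, -0.52, -0.214, -0.133, 1], [-0.1105, -0.014, 0.09, -0.52, -0.214, -0.133, 1], [-0.1105, -0.014, 0.09, -0.52, -0.214, -0.133, 1]]])

```text
clock: 8.05
tcp_pos: [0.4621, 0.0807, 0.2786]
orientation: [2.395, -2.022, 0.002]
contact_force: [0.6, 0.2, -0.8]
grip_width: -0.0002
```

```bash
python3 -c "
from g import *
obs()
rel(fp(-38,140,280),Rd());rel(fp(-38,140,165),Rd())
print(Rf.T@(r.get_obs()['tcp_pos']-o))
d=snap('wrist','w3')
for s_ in (0,60,85,115): print(s_,np.round(proj(d,fp(-.5*s_,85,100+.866*s_))))"
```

```text
8.05 j [-1.499  0.245  1.414  2.018 -0.265  1.103 -2.94 ] F [ 0.6  0.2 -0.8] M [ 0.03 -0.07 -0.01] w -0.0002
turn [ 0.0015 -0.0018 -0.0006] shift [ 0.0052  0.003  -0.0035] deg 0.4334277774122433 mm 2.7860841872083335
turn [ 0.0015 -0.0018 -0.0006] shift [0.0036 0.0017 0.284 ] deg 0.4334277774122433 mm 113.62114701161983
[-0.03678632  0.14207776  0.27859566]
0 [216. 123.]
60 [241. 127.]
85 [255. 129.]
115 [275. 132.]
```

View pics/w3.png

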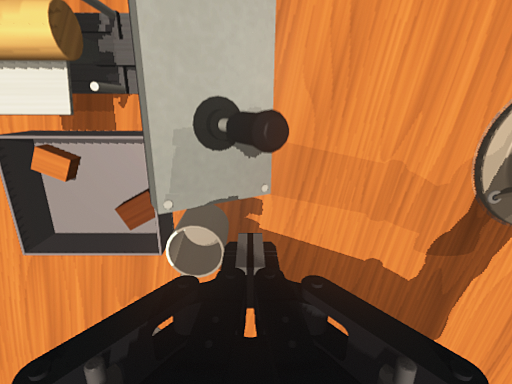

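Wrist view: boot (217,123) and stick top (268,131) against predictions of (216,123) and (275,132), so the frame is good. The mug at (195,250) is well below the tool. Since j7 is near its limit, I'll turn the wrist back half a turn.

>>> apply_moves(plan=[[[0, 0, -0.04, 0, 0, 0, 1], [0, 0, -0.08, 0, 0, 0, 1], [0, 0, -0.12, 0, 0, 0, 1], [0, 0, -0.16, 0, 0, 0, 1], [0, 0, -0.2, 0, 0, 0, 1], [0, 0, -0.24, 0, 0, 0, 1], [0, 0, -0.28, 0, 0, 0, 1], [0, 0, -0.32, 0, 0, 0, 1], [0, 0, -0.36, 0, 0, 0, 1], [0, 0, -0.4, 0, 0, 0, 1], [0, 0, -0.44, 0, 0, 0, 1], [0, 0, -0.48, 0, 0, 0, 1]]])

```text
clock: 9.1
tcp_pos: [0.4612, 0.0773, 0.2782]
orientation: [3.135, 0.161, -0.007]
contact_force: [0.1, -0.8, -0.3]
grip_width: -0.0002
```

>>> apply_moves(plan=[[[0, 0, -0.04, 0, 0, 0, 1], [0, 0, -0.08, 0, 0, 0, 1], [0, 0, -0.12, 0, 0, 0, 1], [0, 0, -0.16, 0, 0, 0, 1], [0, 0, -0.2, 0, 0, 0, 1], [0, 0, -0.24, 0, 0, 0, 1], [0, 0, -0.28, 0, 0, 0, 1], [0, 0, -0.32, 0, 0, 0, 1], [0, 0, -0.36, 0, 0, 0, 1], [0, 0, -0.4, 0, 0, 0, 1], [0, 0, -0.44, 0, 0, 0, 1], [0, 0, -0.48, 0, 0, 0, 1]]])

```text
clock: 10.1
tcp_pos: [0.4612, 0.0773, 0.2781]
orientation: [-2.185, -2.255, 0.008]
contact_force: [0.6, -0.2, 0.1]
grip_width: -0.0001
```

```bash
cat >> g.py <<'E'
def Rd2(): return Rd()@np.diag([-1.,-1,1])
E
python3 -c "
from g import *
obs()
print(Rf.T@(r.get_obs()['tcp_pos']-o))
rel(fp(-38,140,165),Rd2())"
```

```text
10.1 j [-1.121  0.084  0.892  2.013 -0.073  1.082 -0.165] F [ 0.6 -0.2  0.1] M [ 0.07  0.03 -0.01] w -0.0001
[-0.03833005  0.13885303  0.27810426]
turn [-0.0015  0.0006 -0.0441] shift [0.0036 0.0017 0.2827] deg 7.9426382957048185 mm 113.11056145519547
```

>>> apply_moves(plan=[[[-0.0015, 0, -0.044, 0.004, 0.002, 0.1, 1], [-0.0015, 0, -0.044, 0.004, 0.002, 0.2, 1], [-0.0015, 0, -0.044, 0.004, 0.002, 0.283, 1], [-0.0015, 0, -0.044, 0.004, 0.002, 0.283, 1], [-0.0015, 0, -0.044, 0.004, 0.002, 0.283, 1]]])

```text
clock: 10.52
tcp_pos: [0.461, 0.0775, 0.1646]
orientation: [2.035, 2.392, -0.008]
contact_force: [0.1, -0.1, 0.2]
grip_width: -0.0
```

```bash
cat > s.py <<'E'
from g import *
obs()
b=r.get_obs();print("feeder pos",(Rf.T@(b['tcp_pos']-o)*1000).round(1),"Ff",(Rf.T@b['contact_force']).round(1))
rel(fp(-38,115,165),Rd2());rel(fp(-38,82,165),Rd2())
E
python3 s.py
```

```text
10.5167 j [-0.996  0.289  0.827  2.141 -0.284  0.825  0.167] F [ 0.1 -0.1  0.2] M [0.01 0.03 0.04] w -0.0
feeder pos [-38.5 139.1 164.6] Ff [ 0.1 -0.1  0.2]
turn [-0.001   0.0012 -0.003 ] shift [-0.0602  0.0017 -0.0009] deg 0.6147835335325829 mm 24.073707047916834
turn [-0.001   0.0012 -0.003 ] shift [-0.1426  0.0025 -0.0006] deg 0.6147835335325829 mm 57.06887170061123
```

Push to first contact and partway (about half the tilt), then check the force.

>>> apply_moves(plan=[[[0, 0, -0.003, -0.04, 0.001, 0, 1], [0, 0, -0.003, -0.06, 0.0015, 0, 1], [0, 0, -0.003, -0.08, 0.002, 0, 1], [0, 0, -0.003, -0.09, 0.002, 0, 1], [0, 0, -0.003, -0.09, 0.002, 0, 1]]])

```text
clock: 10.93
tcp_pos: [0.4701, 0.0429, 0.1675]
orientation: [2.023, 2.399, 0.005]
contact_force: [1.2, 1.6, 0.9]
grip_width: 0.0001
```

```bash
python3 s.py
```

```text
10.9333 j [-0.923  0.289  0.834  2.135 -0.29   0.826  0.259] F [1.2 1.6 0.9] M [ 0.26 -0.01  0.05] w 0.0001
feeder pos [-35.4 103.5 167.5] Ff [1.5 1.4 0.9]
turn [ 0.0016  0.0003 -0.0002] shift [ 0.0288 -0.0066  0.0061] deg 0.2916364442826703 mm 12.08767702826243
turn [ 0.0016  0.0003 -0.0002] shift [-0.0537 -0.0066  0.0062] deg 0.2916364442826703 mm 21.76128201388791
```

>>> apply_moves(plan=[[[0.0015, 0, 0, -0.015, -0.004, 0.006, 1], [0.0015, 0, 0, -0.03, -0.006, 0.006, 1], [0.0015, 0, 0, -0.04, -0.006, 0.006, 1], [0.0015, 0, 0, -0.05, -0.006, 0.006, 1], [0.0015, 0, 0, -0.053, -0.006, 0.006, 1], [0.0015, 0, 0, -0.053, -0.006, 0.006, 1]]])

```text
clock: 11.43
tcp_pos: [0.4714, 0.0239, 0.1642]
orientation: [2.021, 2.405, -0.0]
contact_force: [2.8, 6.7, -0.3]
grip_width: -0.0001
```

```bash
cat >> s.py <<'E'
import sys
if len(sys.argv)>1:
    d=snap('scene',sys.argv[1]);a=d['pixels'][150:325,215:345]
    e=snap('side',sys.argv[1]+'b');b2=e['pixels'][150:265,190:310]
    c=np.zeros((525,790,3),np.uint8);c[:,:390]=cv2.resize(a,(390,525),interpolation=cv2.INTER_CUBIC);c[:383,392:790]=cv2.resize(b2,(398,383),interpolation=cv2.INTER_CUBIC)
    cv2.imwrite('pics/z'+sys.argv[1]+'.png',c)
E
python3 s.py p1
```

```text
11.4333 j [-0.877  0.299  0.832  2.134 -0.3    0.826  0.312] F [ 2.8  6.7 -0.3] M [ 1.61 -0.41 -0.  ] w -0.0001
feeder pos [-37.3  84.5 164.2] Ff [ 3.9  6.2 -0.3]
turn [-0.      0.0001  0.0008] shift [ 0.0764 -0.0015 -0.002 ] deg 0.15006261131195192 mm 30.561603203777953
turn [-0.      0.0001  0.0008] shift [-0.0061 -0.0017 -0.0019] deg 0.15006261131195192 mm 2.659835458531278
```

View pics/zp1.png

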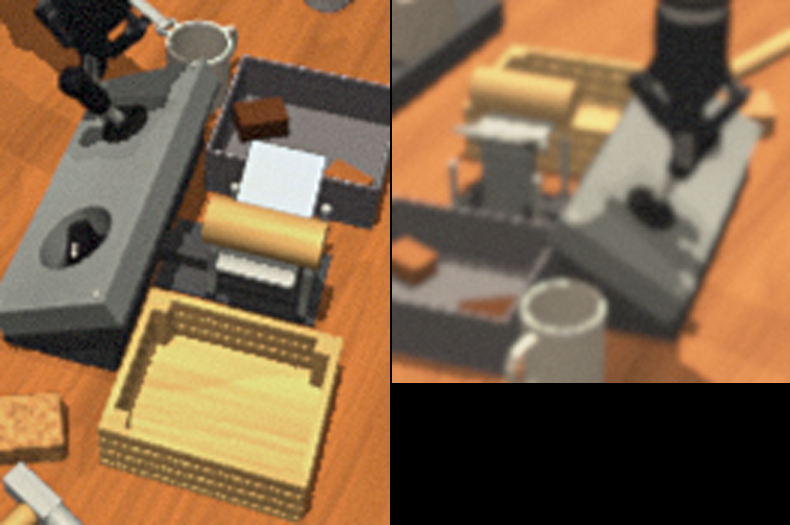

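Stick tilted right, cradle tilted towards the crate, and the blank is starting down the crate side (scene crop 265,228). Force of about 7 N suggests around 0.3 rad, so I push a bit more and hold.

>>> apply_moves(plan=[[[0, 0, 0, -0.005, -0.002, -0.002, 1], [0, 0, 0, -0.01, -0.002, -0.002, 1], [0, 0, 0, -0.01, -0.002, -0.002, 1], [0, 0, 0, -0.01, -0.002, -0.002, 1]]])

```text
clock: 11.87
tcp_pos: [0.4709, 0.0205, 0.1649]
orientation: [-2.02, -2.405, 0.0]
contact_force: [2.5, 8.8, 0.1]
grip_width: -0.0
```

```bash
python3 s.py p2
python3 - <<'E'
from g import *
# stick tilt from handle pixels: predicted stick top for several tilts
d=load("p2")
for th in(.3,.35,.4,.45):
    q=np.array([0,85,100])+115*np.array([-.5*np.cos(th),-np.sin(th),.866*np.cos(th)]);u=np.array(proj(d,fp(*q)));print(th,((u-[215,150])*3).round(0))
E
```

```text
11.8667 j [-0.871  0.297  0.833  2.135 -0.299  0.828  0.319] F [2.5 8.8 0.1] M [ 1.9  -0.32  0.05] w -0.0
feeder pos [-38.4  81.2 164.9] Ff [3.9 8.2 0.1]
turn [-0.0002 -0.0002  0.0011] shift [ 0.0845  0.0012 -0.0002] deg 0.19828061671853978 mm 33.79468654534297
turn [-0.0002 -0.0002  0.0011] shift [ 0.002   0.0009 -0.0003] deg 0.19828061671853978 mm 0.8782461621967311
0.3 [66. 73.]
0.35 [65. 77.]
0.4 [64. 82.]
0.45 [64. 87.]
```

View pics/zp2.png

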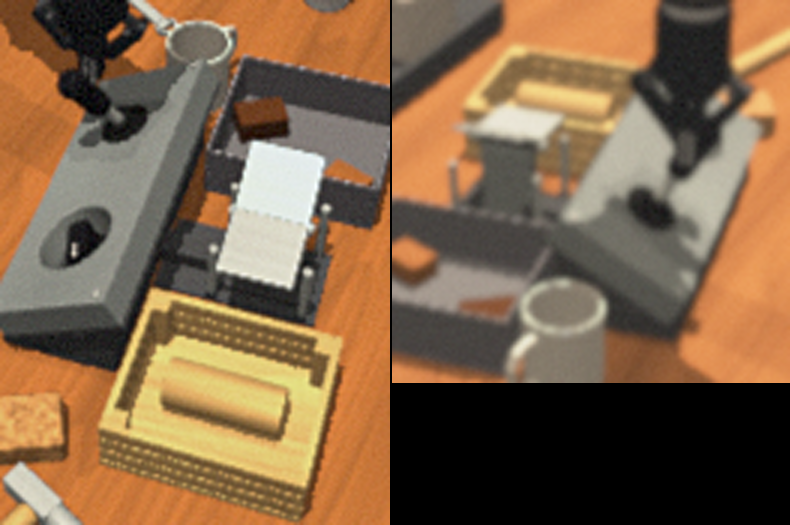

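The blank lies in the crate (scene crop 225,395). The force is about 9 N, matching roughly 0.37 rad, short of the stop. Now I hold for over 2 s.

>>> apply_moves(plan=[[[0, 0, 0, 0, 0, 0, 1], [0, 0, 0, 0, 0, 0, 1], [0, 0, 0, 0, 0, 0, 1], [0, 0, 0, 0, 0, 0, 1], [0, 0, 0, 0, 0, 0, 1], [0, 0, 0, 0, 0, 0, 1], [0, 0, 0, 0, 0, 0, 1], [0, 0, 0, 0, 0, 0, 1], [0, 0, 0, 0, 0, 0, 1], [0, 0, 0, 0, 0, 0, 1], [0, 0, 0, 0, 0, 0, 1], [0, 0, 0, 0, 0, 0, 1]]])

```text
clock: 12.97
tcp_pos: [0.4709, 0.0206, 0.1649]
orientation: [-2.02, -2.405, 0.0]
contact_force: [1.4, 8.2, 0.0]
grip_width: -0.0
```

>>> apply_moves(plan=[[[0, 0, 0, 0, 0, 0, 1], [0, 0, 0, 0, 0, 0, 1], [0, 0, 0, 0, 0, 0, 1], [0, 0, 0, 0, 0, 0, 1], [0, 0, 0, 0, 0, 0, 1], [0, 0, 0, 0, 0, 0, 1], [0, 0, 0, 0, 0, 0, 1], [0, 0, 0, 0, 0, 0, 1], [0, 0, 0, 0, 0, 0, 1], [0, 0, 0, 0, 0, 0, 1], [0, 0, 0, 0, 0, 0, 1], [0, 0, 0, 0, 0, 0, 1]]])

```text
clock: 13.97
tcp_pos: [0.4709, 0.0206, 0.1649]
orientation: [-2.02, -2.405, 0.001]
contact_force: [0.5, 8.6, -0.3]
grip_width: 0.0001
```

>>> apply_moves(plan=[[[0, 0, 0, 0, 0, 0, 1], [0, 0, 0, 0, 0, 0, 1], [0, 0, 0, 0.02, 0, 0, 1], [0, 0, 0, 0.04, 0, 0, 1], [0, 0, 0, 0.06, 0, 0, 1], [0, 0, 0, 0.08, 0, 0, 1], [0, 0, 0, 0.1, 0, 0, 1], [0, 0, 0, 0.13, 0, 0, 1], [0, 0, 0, 0.16, 0, 0, 1], [0, 0, 0, 0.16, 0, -0.1, 1], [0, 0, 0, 0.16, 0, -0.2, 1], [0, 0, 0, 0.16, 0, -0.2, 1]]])

```text
clock: 14.97
tcp_pos: [0.4631, 0.0815, 0.2501]
orientation: [2.022, 2.399, 0.008]
contact_force: [1.2, 0.6, 1.2]
grip_width: -0.0
```

```bash
python3 s.py p3
```

```text
14.9667 j [-1.124  0.131  0.91   2.052 -0.122  1.006  0.017] F [1.2 0.6 1.2] M [-0.   -0.06 -0.02] w -0.0
feeder pos [-35.8 142.6 250.1] Ff [1.3 0.4 1.2]
turn [ 0.0021  0.     -0.    ] shift [-0.0691 -0.007   0.2128] deg 0.369458378065807 mm 89.51972396928011
turn [ 0.0021  0.     -0.    ] shift [-0.1516 -0.007   0.2128] deg 0.369458378065807 mm 104.53175795410947
```

View pics/zp3.png

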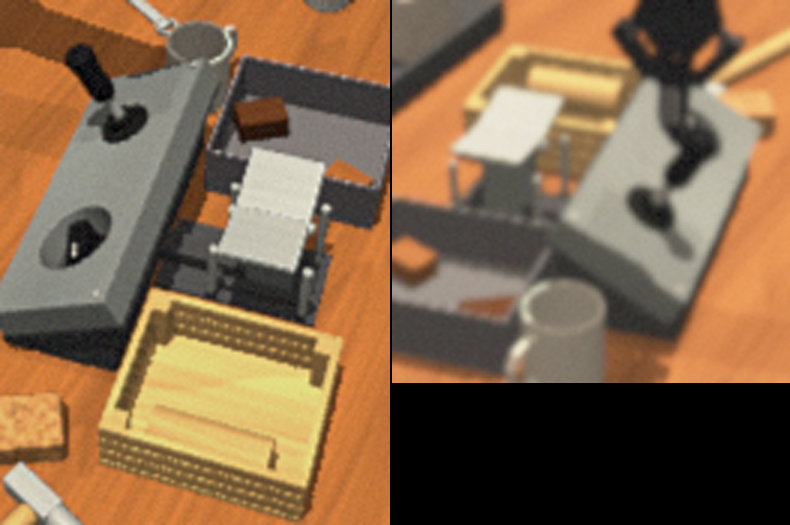

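The stick is back at its centre, the cradle is level, and the blank rests in the crate against its near wall (scene crop 205,435; side crop 575,85). The gripper is clear, so I'm handing in.

```bash
python3 -c "
from bench import r
print(r.hand_in())"
```

```text
the job is handed in; nothing more can be done
None
```

The blank is in the crate, and I've handed the job in at about 15 s. The hand-in gives no verdict.

- **Knob:** it was already turned about 16° when I started. I turned it clockwise with the fingers held loosely around the bar until the torque at the tool rose to about 1.1 N m, against 0.08 N m of friction, so it was at the end stop. The pictures showed the posts down.
- **Stick:** I pushed it right, towards the crate, to about 0.37 rad. That tilt is estimated from the 8–9 N of push and the tool's position. I held it there for just over 2 s, and the blank rolled in as the stick neared that tilt. I then brought the stick back to centre.
- **Last checks:** the final pictures show the stick upright, the cradle level and the blank lying in the crate. The force at the gripper was about zero, and I saw nothing else on the bench moved.
- **What went wrong:** my first try at reaching the knob, with the tool square to the face, ran joints 5 and 6 close to their limits and stopped 9 mm off. I backed out with no noticeable contact force and came in 10° steeper.
- **Measurement disagreement:** one console corner disagreed with the others by about 2 cm when I located the tipper, so I left it out. The close-up wrist views then matched the rest.
- **Picture count:** I viewed 12 pictures, two over the budget of 10.

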